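# Change the lathe's tool rest: put the short one away, hold the offset one over the banjo

## Robot

A 6-joint arm with a two-finger parallel gripper is mounted at the origin on the work surface. World frame = base frame: x ahead of the robot, y to its left, z up, the work surface at z = 0. Lengths are in mm, angles in rad, forces in N, time in s.
With the tool pointing down it reaches from about 350 to 725 mm from the base axis. Payload 6 kg.
Tool frame: the origin (TCP) lies midway between the tips of the shut fingers; the grasp point (between the pads) lies bot.grip_depth behind it (bot.grip_depth is the distance from the TCP to the grasp point, in mm); z points along the fingers, y is the line along which they close (so a half turn about z gives the same grasp; the last joint's range is limited). The gripper opens to 85 mm and grips with 20 to 120 N. Pads are 22 mm wide; open, the fingers measure 114 mm over their backs; the gripper's body (76 mm by 85 mm) begins 54 mm behind the grasp point. The pads swing forward as they close: fully open they stand 13 mm farther back than shut.
Start: joints at [-0.822, 0.04, 0.085, 0, -1.615, -0.334], TCP at [241.81, -549.091, 231.261] pointing down, gripper open.
Joint ranges: [-2.56, 2.56], [-1.29, 2.01], [-1.08, 1.49], [-3.29, 1.98], [-2.81, -0.18], [-2.99, 2.99]. Speed limits (rad/s): [2.57, 2.57, 3.01, 3.14, 3.14, 3.14].

## Interface

Orientations are given as a 3x3 rotation matrix whose columns are the frame's x, y, z axes.
In Python, from cell import bot, snapshot gives the robot as it stands. The module is installed in compiled form; this text tells all that it offers. Calls block until the motion is done:
- bot.goto(position, orientation): joint-space move of the TCP to a pose.
- bot.movel(position, attitude=None, speed=150): straight line of the TCP; attitude=None keeps the orientation; speed is the mean speed in mm/s.
- bot.set_joints(angles): joint-space move.
- bot.move_gripper(opening, force=None): finger opening in mm; force is the grip in N (None keeps the last); returns when the fingers have stopped.
- bot.wait(seconds).
- bot.inverse_kinematics(position, orientation): joint angles nearest the present ones, or None.
- bot.observe(): the state.
- snapshot(name): name is "side" or "top"; returns a dict with "img" (480x640x3 uint8, red, green, blue), "range_z" (480x640 float32, mm along the optical axis (not along the pixel's ray), 0 where there is no reading), "camera_matrix" (3x3 intrinsics, pixels), "extrinsics" (4x4, takes a point from world to camera coordinates). Camera axes: x right, y up, looking along -z (the intrinsics and any distortion apply to the point x, -y, -z); pixel columns grow to the right and rows downward; lengths in mm; the calibration is good to about 2 mm. A picture is of the moment at which its call begins.
A pose or a line that the arm cannot do raises bot.PlanningError and nothing moves.
- bot.sign_off(): hands the job in; it is judged then, once.
The state is a dict: "clock": time; "q": joint angles; "qvel": joint speeds; "joint_torque": joint torques, N m; "position": TCP position; "ee_rot": TCP orientation; "wrist_force": force on the tool from outside, world axes, zero at the start; "torque": the same for the moment, N m; "gripper_width": finger opening in mm; "grasp_force": force on a finger pad.
Only numpy, scipy, OpenCV 4.12 (cv2) and the standard library are available. Lean on these libraries where they do the work, as an engineer would, in place of code of your own. Each camera call takes 0.05 s, during which the arm holds its last target. There are 200 camera calls.

## Task

Change over the wood lathe's tool rest: lift the short straight rest out of the banjo's socket and put it back in its own saddle in the rack (the short saddle cut to its length), set down gently and lying straight, fully home. Then lift the offset rest out of its saddle by its balance point, keeping it level, and hold it still and level over the banjo with its post centred about 3 cm above the socket, its bar parallel to the lathe's spindle and its long end toward the chuck, ready to be lowered in. Finish while still holding it there, carried by the gripper alone, and leave everything else on the bench where it is.

Things in the scene. Friction and masses are not known exactly. Their poses are not given: they have to be found in the camera images.
- lathe: Wood lathe, fixed. Origin on the bench below the spindle at the chuck's face; y parallel to the spindle, from the banjo toward chuck and headstock; x away from the robot. Bed 150 wide (x -75 to 75), 50 high, y -340 to 360. Spindle axis 150 above the bench; chuck 110 across, y 0 to 66; jaws and a half-turned wooden cup, 60 across, reach to y -75.
- banjo: Tool-rest base (banjo), grey casting fixed across the bed. Origin on the bench under its socket's axis, z up. A 48 x 48 square boss, 15 to 90 above the bench, holds the vertical socket; its arm, 47 wide, below 82 high (clamp bolt head to 92, at x 125), runs over the bed to x 189. Locking lever, on the -y side below 60 high, is slack.
- socket_mouth (a point): Centre of the socket's mouth on top of the banjo's boss, 90 above the bench. Plain vertical hole, 24 across, 75 deep, for 20 posts. z axis up.
- short_rest: Short straight tool rest, steel, 0.53 kg +-15 %, at first free in the socket, bar's underside on the boss. Origin on the post's axis at the bar's underside, z up, y along the bar. Bar 120 long (y -60 to 60), 36 high, 12 thick in x with flat sides (topped by a round 12 rod); collar 26 across, 8 high, at the post. Post 20 across, 70 down from the origin, chamfered. Balances over the post.
- short_saddle: Wooden saddle of the short rest, shortest of three on the rack board, 44 x 150, fixed, empty. Origin at its underside's centre, 10 above the bench; y along it. Flat top 80 above the origin; end stops 8 high, 130 apart. Post hole in its middle. Home: post in the hole, bar's underside on the flat top, bar between the stops, either way round.
- short_saddle_hole (a point): Centre of the mouth of the short saddle's hole, on the flat top (90 above the bench); hole 26 across with a 3 chamfer, 30 deep, then free space below, down to the board. z up.
- offset_saddle: Wooden saddle of the offset rest, fixed, 44 x 230, flat top 90 above the bench; origin at its underside's centre, 10 above the bench, y along its length. End stops 8 high, 210 apart. The offset rest's post hangs in a 26 hole at y -65.
- long_saddle: Another wooden saddle, fixed, 44 x 230, same height, origin alike, hole in its middle; empty, for a long rest that is not here; leave it empty. The three saddles stand parallel, 85 apart, in any order.
- offset_rest: Offset tool rest, steel, 0.78 kg +-15 %, at first level in its saddle, post hanging in the hole, bar's underside on the flat top. Origin on the post's axis at the bar's underside, z up, y along the bar to its long end (roughly world +y at first). Bar y -35 to 165, 36 high, 12 thick in x with flat sides (round 12 rod on top); collar 26 across, 8 high, at the post. Post 20 across, 70 down.
- offset_rest_balance (a point): Balance point (centre of mass in plan) of the offset rest: on the bar, 52 from the post's axis toward the long end, 15 above the bar's underside. Axes as the rest's.
- offset_rest_foot (a point): Centre of the offset rest's post foot, 70 below the bar's underside.
- offset_rest_end (a point): Far (long) end of the offset rest's bar, 165 from the post's axis, 15 above the underside.
- vase: Bystander: turned wooden vase standing on the bench, 118 high, 60 across (mm). Leave alone.
- cup: Bystander: turned wooden bowl-shaped cup standing on the bench, 60 high, 76 across (mm). Leave alone.
- wood_ring: Bystander: turned wooden ring, 52 across, 18 thick, lying on top of the lathe bed beyond the banjo (mm). Leave alone.
- glue: Bystander: white glue bottle, 140 high, 56 across, standing (mm). Leave alone.
- gouge: Bystander: turning gouge, 290 long, wooden handle, lying with its steel end to +x; origin under the ferrule (mm). Leave alone.
- skew: Bystander: skew chisel, 275 long, wooden handle, flat blade to +x, lying; origin under the ferrule (mm). Leave alone.
- calipers: Bystander: steel outside calipers with bowed legs, 140 by 80, lying flat (mm). Leave alone.

How it is judged (in metres and radians):
On the way:
1. the short rest lies home in the short saddle, released (horizontal distance between short_rest and short_saddle_hole below 0.006 m and z of short_rest in the frame of short_saddle_hole between -0.004 and 0.004 m and angle between short_rest's own z axis and vertical below 0.06 rad and angle between the y axis of short_rest and the y axis of short_saddle, either way round below 0.17 rad and contact force between short_rest and the fingers below 0.1 N and linear speed of short_rest below 0.02 m/s), for 0.3 s.
At the end, for the whole second after the job is handed in: Short rest home in its saddle (6 mm; 0.17 rad along it), released. Offset rest still, in the fingers only, gripped within 20 mm of balance, level within 0.07 rad, foot 12-55 mm above the socket and within 8 mm of its axis, bar along the spindle within 0.12 rad, long end to the chuck (all of step 1 and horizontal distance between offset_rest_foot and socket_mouth below 0.008 m and z of offset_rest_foot in the frame of socket_mouth between 0.012 and 0.055 m and angle between offset_rest's own z axis and vertical below 0.07 rad and angle between the y axis of offset_rest and the y axis of lathe, either way round below 0.12 rad and y of offset_rest_end in the frame of banjo above 0.1 m and y of the grasp point in the frame of offset_rest_balance between -0.02 and 0.02 m and contact force between offset_rest and the fingers above 2 N and contact force between offset_rest and banjo below 0.2 N and contact force between offset_rest and lathe below 0.2 N and linear speed of offset_rest below 0.02 m/s and angular speed of offset_rest below 0.15 rad/s); the arm keeps its last pose, push and grip.
It fails at once if the offset rest tips by more than 0.26 rad (angle between offset_rest's own z axis and vertical above 0.26 rad).
It fails at once if a rest is dropped (moves faster than 0.45 m/s untouched by the fingers) ((linear speed of short_rest above 0.45 m/s and contact force between short_rest and the fingers below 0.01 N) or (linear speed of offset_rest above 0.45 m/s and contact force between offset_rest and the fingers below 0.01 N)).
It fails at once if a bystander is moved by more than 30 mm (distance of any of vase, cup, wood_ring, glue, gouge, skew, calipers from where it was at the start of the episode above 0.03 m).
It also fails if it takes over 64 s, if anything falls off the work surface, if the arm or the gripper's body presses on something with over 40 N, if the wrist force passes 120 N, or if a joint passes its speed limit or range.

## Working session

There is one attempt and no reset: what is moved stays moved. The work goes in short steps, each a Python script; the robot and the scene stay as the last script left them, time stands still between calls to the robot, and variables do not carry over. Pictures are saved under pics/ and viewed, at most 10 in all, crops included, and the job is handed in when it is done.

```bash
mkdir -p pics; cat > h.py <<'E'
import numpy as np, cv2
from cell import bot, snapshot
def cloud(s):
    K=s["camera_matrix"];T=s["extrinsics"];z=s["range_z"].astype(float)
    v,u=np.mgrid[0:480,0:640]
    pc=np.stack([(u-K[0,2])/K[0,0]*z,-(v-K[1,2])/K[1,1]*z,-z],-1)
    w=(pc-T[:3,3])@T[:3,:3]
    w[z==0]=np.nan
    return w
def save(s,n): cv2.imwrite("pics/"+n,s["img"][:,:,::-1])
E
python3 - <<'E'
from h import *
o=bot.observe();print(o["clock"],o["position"],o["wrist_force"],o["gripper_width"],bot.grip_depth);print(o["ee_rot"])
for n in("top","side"):
    s=snapshot(n);save(s,n+"0.png");np.savez("/tmp/"+n+"0.npz",**s)
    print(n,s["camera_matrix"],s["extrinsics"])
    w=cloud(s);print((s["range_z"]==0).mean(),np.nanmin(w,(0,1)),np.nanmax(w,(0,1)))
E
```

```text
0.0 [ 241.73189452 -548.77818017  230.28799983] [ 0.18416412 -0.20435363  1.14903309] 85.48448899503282 18.700000000000003
[[-9.15190095e-01 -4.03021600e-01 -8.25181688e-04]
 [-4.03022427e-01  9.15188746e-01  1.57589956e-03]
 [ 1.20075433e-04  1.77481439e-03 -9.99998418e-01]]
top [[498.0554442    0.         315.92652815]
 [  0.         498.0554442  236.58847367]
 [  0.           0.           1.        ]] [[ 2.47875670e-02 -9.99584738e-01  1.46945044e-02 -6.41791699e+01]
 [ 9.93500842e-01  2.62648365e-02  1.10753042e-01 -5.66598042e+02]
 [-1.11092999e-01  1.18537040e-02  9.93739320e-01 -1.24296450e+03]
 [ 0.00000000e+00  0.00000000e+00  0.00000000e+00  1.00000000e+00]]
0.004127604166666667 [ -282.23693852 -1465.18261543  -775.95228935] [1749.5806423  1343.48147753  627.44869866]
side [[535.27539401   0.         324.26409344]
 [  0.         535.27539401 247.94756112]
 [  0.           0.           1.        ]] [[-8.05092421e-01 -5.93112490e-01 -6.61581038e-03  4.31990411e+02]
 [ 4.13873660e-01 -5.69713071e-01  7.10025077e-01 -3.12554926e+02]
 [-4.24893855e-01  5.68897699e-01  7.04145312e-01 -1.38678750e+03]
 [ 0.00000000e+00  0.00000000e+00  0.00000000e+00  1.00000000e+00]]
0.009752604166666666 [ -549.88297204 -2347.63380631  -781.36444352] [2326.43314583  937.16748763  652.55667514]
```

View pics/top0.png

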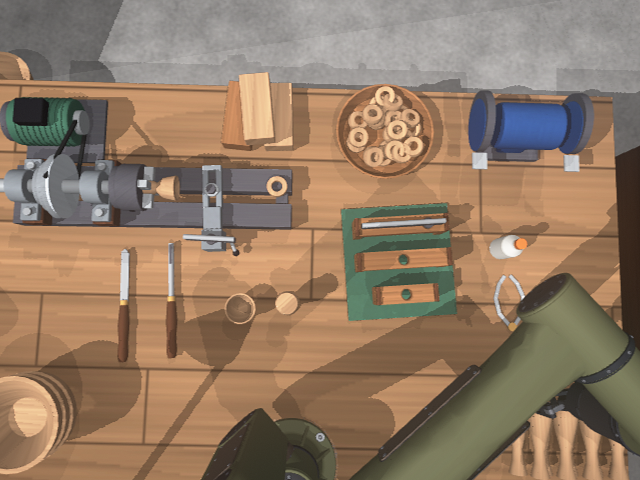

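View pics/side0.png

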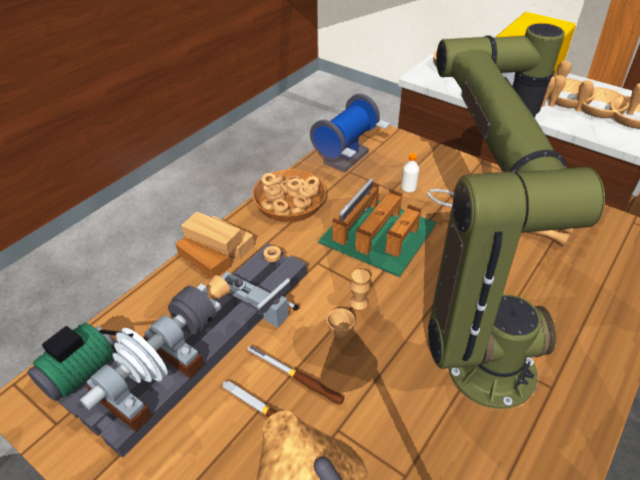

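The top view shows the short rest in the banjo at about (210,239). The saddles are the short one at (406,294), the long one at (404,260) and the offset one at (404,225), with the offset post near (428,225) and the long end to the left (+y). The side view agrees: the vase and cup stand between rack and lathe, so I carry high. Next I measure from the depth cloud.

```bash
python3 - <<'E'
from h import *
for n in("top","side"):
    s=dict(np.load(f"/tmp/{n}0.npz"));w=cloud(s);hsv=cv2.cvtColor(s["img"],cv2.COLOR_RGB2HSV)
    ok=~np.isnan(w[...,0]);x,y,z=[w[...,i] for i in range(3)]
    def rep(lab,m):
        m=m&ok
        k,l,st,c=cv2.connectedComponentsWithStats(m.astype(np.uint8))
        for i in range(1,k):
            if st[i,4]<25: continue
            p=w[l==i]; (cx,cy),(a,b),th=cv2.minAreaRect(p[:,:2].astype(np.float32))
            if a<b: th+=90;a,b=b,a
            print(n,lab,st[i].tolist(),"c",np.round([cx,cy],1),"sz",round(a),round(b),"th",round((th)%180,1),"z",np.round(np.percentile(p[:,2],[5,50,95]),1))
    rack=(x>350)&(x<720)&(y<-80)&(y>-380)
    rep("green",rack&(hsv[...,0]>60)&(hsv[...,0]<100)&(hsv[...,1]>90)&(z<25)&(z>0))
    rep("saddletop",rack&(z>82)&(z<104)&(hsv[...,0]<25)&(hsv[...,1]>80))
    rep("offbar",rack&(z>110)&(z<140)&(hsv[...,1]<80))
    lat=(x>380)&(x<800)&(y<500)&(y>0)
    rep("shortbar",lat&(z>110)&(z<140)&(hsv[...,1]<80)&(x<620))
    rep("boss",lat&(z>84)&(z<97)&(hsv[...,1]<80))
    rep("bed",(x>550)&(x<760)&(y>-50)&(y<700)&(z>40)&(z<57)&(hsv[...,1]<80))
    rep("tall",(x>300)&(x<520)&(y>0)&(y<200)&(z>50))
E
```

```text
top saddletop [354, 213, 95, 24, 1117] c [ 597.8 -256.9] sz 231 45 th 95.0 z [85.  89.3 97.3]
top saddletop [356, 247, 96, 24, 1625] c [ 513.2 -263.5] sz 230 44 th 94.9 z [85.1 89.3 97. ]
top saddletop [375, 283, 64, 22, 1061] c [ 428.7 -271.8] sz 152 44 th 95.0 z [85.  89.4 97.7]
top offbar [362, 218, 84, 10, 437] c [ 597.5 -256.7] sz 200 12 th 95.0 z [115.6 123.3 127.3]
top shortbar [91, 206, 18, 15, 192] c [602.3 469.8] sz 42 34 th 91.5 z [110.7 113.3 122.7]
top shortbar [183, 234, 51, 8, 270] c [549.7 207.2] sz 120 12 th 88.5 z [116.5 122.7 127.1]
top boss [206, 184, 10, 10, 76] c [674. 215.] sz 23 22 th 134.0 z [86.3 89.7 92.7]
top boss [201, 229, 20, 7, 110] c [566.1 208.7] sz 48 16 th 91.4 z [84.9 88.1 92.4]
top boss [201, 241, 20, 8, 138] c [535.6 207. ] sz 47 18 th 91.9 z [85.6 89.2 95.6]
top bed [80, 166, 15, 10, 67] c [720.3 538.9] sz 37 25 th 91.3 z [43.5 48.  51.4]
top bed [154, 167, 48, 25, 783] c [706.  306.6] sz 122 61 th 90.3 z [44.1 48.3 52.3]
top bed [222, 168, 70, 60, 3036] c [663.6 106.1] sz 177 151 th 90.6 z [43.5 48.2 52.6]
top bed [209, 172, 6, 12, 67] c [711.
[... 1628 characters left out ...]
3.9 50.7 55. ]
side bed [214, 293, 23, 22, 168] c [689.8 271.5] sz 74 40 th 85.2 z [41.9 50.  54.9]
side bed [193, 298, 65, 71, 1508] c [615.  344.4] sz 226 66 th 91.3 z [44.6 50.8 55. ]
side bed [181, 328, 13, 14, 80] c [691.  412.8] sz 38 28 th 0.7 z [42.6 49.3 54.9]
side bed [139, 366, 51, 51, 1083] c [612.3 556.8] sz 121 64 th 90.0 z [44.8 50.8 54.5]
side bed [124, 376, 21, 17, 153] c [689.4 587.6] sz 40 40 th 96.2 z [42.2 50.3 54.5]
side bed [83, 402, 57, 42, 713] c [655. 683.] sz 153 42 th 3.6 z [41.8 50.2 54.7]
side tall [350, 269, 21, 29, 464] c [396.5  24.9] sz 55 49 th 179.9 z [ 60.3 102.5 122.3]
side tall [327, 308, 28, 25, 225] c [382.2 136.8] sz 77 74 th 112.3 z [51.  58.6 64.1]
```

Both cameras agree to about 2 mm. I check reach for all the poses first, then go over the short rest.

```bash
cat >> h.py <<'E'
def R(th,sg):
    t=np.radians(th); y=sg*np.array([np.sin(t),-np.cos(t),0]); z=np.array([0,0,-1.]); 
    return np.stack([np.cross(y,z),y,z],1)
SHORT=(549.1,208.8,88.5); SAD=(428.2,-270.8,95.0); d95=np.array([np.cos(np.radians(95)),np.sin(np.radians(95))])
OFFB=np.array([596.3,-256.0])   # offset bar middle (65 from post), th 95
E
python3 - <<'E'
from h import *
g=OFFB-13*d95; print("grip off",g)
for sg in(1,-1):
    print(sg)
    for p,th in [((549,209,99),88.5),((549,209,320),88.5),((428,-271,320),95),((428,-271,99),95),((*g,320),95),((*g,95),95),((549,261,320),91.4),((549,261,195),91.4)]:
        q=bot.inverse_kinematics(np.array(p,float),R(th,sg)); print(p,None if q is None else np.round(q,2))
E
```

```text
grip off [ 597.43302466 -268.95053108]
1
(549, 209, 99) [ 0.7   0.03 -0.16  0.   -1.37  2.41]
(549, 209, 320) [ 0.7   0.03  0.24  0.   -1.78  2.41]
(428, -271, 320) [-0.17 -0.18  0.04  0.   -1.79 -2.89]
(428, -271, 99) [-0.17 -0.19 -0.37  0.   -1.39 -2.89]
(np.float64(597.4330246557195), np.float64(-268.9505310751927), 320) [-0.12  0.22  0.44  0.   -1.8  -2.94]
(np.float64(597.4330246557195), np.float64(-268.9505310751927), 95) [-0.12  0.21  0.02  0.   -1.38 -2.94]
(549, 261, 320) [ 0.77  0.09  0.3   0.   -1.78  2.39]
(549, 261, 195) [ 0.77  0.06  0.04  0.   -1.55  2.39]
-1
(549, 209, 99) [ 0.7   0.03 -0.16  0.   -1.37 -0.73]
(549, 209, 320) [ 0.7   0.03  0.24  0.   -1.78 -0.73]
(428, -271, 320) [-0.17 -0.18  0.04  0.   -1.79  0.25]
(428, -271, 99) [-0.17 -0.19 -0.37  0.   -1.39  0.25]
(np.float64(597.4330246557195), np.float64(-268.9505310751927), 320) [-0.12  0.22  0.44  0.   -1.8   0.21]
(np.float64(597.4330246557195), np.float64(-268.9505310751927), 95) [-0.12  0.21  0.02  0.   -1.38  0.21]
(549, 261, 320) [ 0.77  0.09  0.3   0.   -1.78 -0.75]
(549, 261, 195) [ 0.77  0.06  0.04  0.   -1.55 -0.75]
```

```bash
python3 - <<'E'
from h import *
def st(l):
    o=bot.observe();print(l,round(o["clock"],1),np.round(o["position"],1),"F",np.round(o["wrist_force"],1),"T",np.round(o["torque"],2),"w",round(o["gripper_width"],1),"g",round(o["grasp_force"],1))
x,y,th=SHORT;M=R(th,-1)
bot.goto(np.array([x,y,300.]),M);bot.move_gripper(50);st("over")
bot.movel(np.array([x,y,160.]),speed=250)
bot.movel(np.array([x,y,100.]),speed=60);st("down")
bot.move_gripper(0,80);bot.wait(.2);st("grip")
bot.movel(np.array([x,y,104.]),speed=20);st("l4")
bot.movel(np.array([x,y,180.]),speed=60);st("up")
bot.movel(np.array([x,y,250.]),speed=150);st("up")
for n in("top","side"):
    s=snapshot(n);save(s,n+"1.png");np.savez(f"/tmp/{n}1.npz",**s)
a=cv2.imread("pics/side1.png")[170:400,150:450];cv2.imwrite("pics/c1.png",cv2.resize(a,None,fx=2.5,fy=2.5))
E
```

```text
over 3.4 [549.1 208.7 300. ] F [-0.6 -0.1  0.7] T [ 0.01 -0.04 -0.02] w 50.0 g 0.0
down 5.3 [549.4 208.9 100.6] F [-0.5  0.8  0.1] T [-0.03 -0.03  0.03] w 49.8 g 0.0
grip 5.9 [549.5 208.9 100.6] F [0.9 0.3 2.5] T [ 0.03 -0.4  -0.03] w 10.3 g 79.4
l4 6.3 [548.3 208.6 102.7] F [-0.7  0.1 -4.9] T [ 0.02 -0.    0.02] w 10.2 g 78.6
up 7.7 [548.9 208.7 179.4] F [-0.2 -0.  -5. ] T [ 0.03 -0.03 -0.  ] w 10.5 g 78.6
up 8.3 [548.7 208.9 248.7] F [ 0.2  0.6 -5.2] T [ 0.03 -0.02  0.03] w 10.2 g 78.7
```

View pics/c1.png

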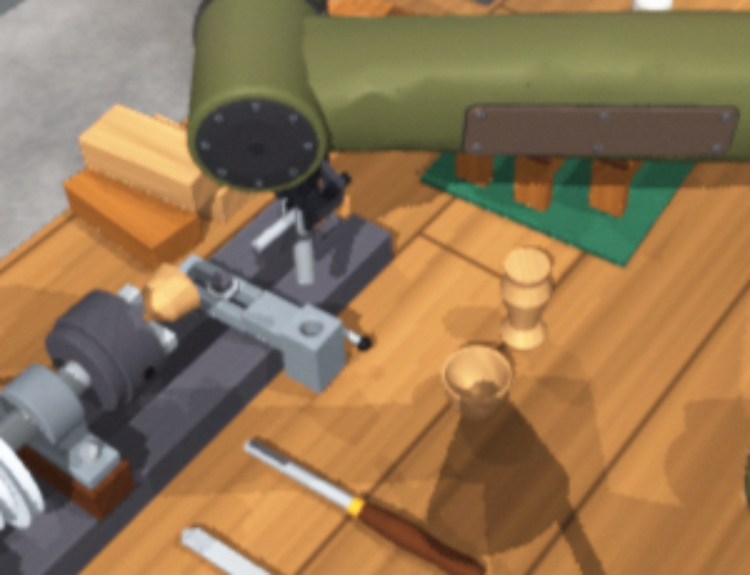

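The rest is held straight with its post visible at crop (303,260). The socket is clear at crop (313,327), which is full-image (275,301). I measure both, plus the same camera's bias.

```bash
cat >> h.py <<'E'
def ray(s,u,v,axis,val):
    K=s["camera_matrix"];T=s["extrinsics"]
    d=np.array([(u-K[0,2])/K[0,0],-(v-K[1,2])/K[1,1],-1.])@T[:3,:3]; c=-T[:3,3]@T[:3,:3]
    return c+d*(val-c[axis])/d[axis]
E
python3 - <<'E'
from h import *
s=dict(np.load("/tmp/side1.npz"));w=cloud(s);z=w[...,2]
g=cv2.cvtColor(s["img"],cv2.COLOR_RGB2GRAY)
np.set_printoptions(linewidth=250)
print(g[294:309,264:288])
print("boss cloud");m=(abs(z-91.5)<5)&(w[...,0]>515)&(w[...,0]<580)&(w[...,1]>170)&(w[...,1]<245)
print(cv2.minAreaRect(w[m][:,:2].astype(np.float32)),m.sum())
for r in (268,272,276,280): print(r,g[r,262:284],np.round(w[r,262:284,0]))
s=dict(np.load("/tmp/top1.npz"));w=cloud(s);z=w[...,2]
m=(abs(z-90)<5)&(w[...,0]>515)&(w[...,0]<590)&(w[...,1]>150)&(w[...,1]<255);print(m.sum())
m=(z>170)&(z<300)&(w[...,0]>480)&(w[...,0]<620)&(w[...,1]>100)&(w[...,1]<300);print(m.sum())
E
```

```text
[[179 179 180 179 179 182 182 183 184 185 184 183 175 162 142 113  79  59  51  49  51  55  70  89]
 [179 179 179 180 183 187 187 185 185 184 186 185 182 182 180 166 143 114  76  60  56  71  89 100]
 [178 180 178 183 187 190 186 185 187 189 193 194 190 185 185 186 180 166 142 113  88  94 101 102]
 [181 180 182 188 189 188 187 187 186 183 189 189 187 186 184 187 187 185 179 164 150 137 117 104]
 [180 184 184 187 189 187 178 171 165 162 165 163 169 170 176 183 188 190 188 184 180 168 140 106]
 [180 183 186 185 185 179 158 139 140 145 151 149 147 145 154 175 187 187 188 186 185 171 135 110]
 [184 185 184 185 181 164 131 120 132 143 148 146 144 138 137 162 185 187 187 186 176 151 123 115]
 [185 185 184 183 178 154 112 111 130 142 146 145 144 138 140 164 183 188 189 179 151 125 119 127]
 [184 185 184 184 182 161 116 100 116 136 143 142 143 140 151 176 185 186 178 153 127 116 117 134]
 [179 185 185 184 183 176 148 113 107 120 119 123 132 149 170 181 181 178 159 129 116 112 117 128]
 [158 168 178 182 184 182 177 155 140 139 140 141 156 168 182 183 177 158 133 119 116 113 113 115]
 [139 148 1
[... 631 characters left out ...]
45. 541. 543. 539. 539. 536. 678. 644. 643. 641. 639. 638. 635. 632. 628.]
272 [ 65  62  64  64  67  99 150 171 183 182 178 165 140  96  70  70  69  79  95 104  98  73] [677. 678. 679. 680. 676. 679. 552. 546. 542. 542. 538. 539. 539. 540. 637. 635. 635. 630. 624. 626. 621. 622.]
276 [ 63  62  64  64  66  84 129 165 177 182 179 170 149 119 108 105 106 107 107  99  75  71] [676. 678. 679. 677. 678. 679. 552. 549. 546. 542. 542. 540. 539. 541. 626. 624. 620. 620. 619. 617. 614. 610.]
280 [ 64  74  99 108 106 108 123 154 173 180 179 170 156 130 107 106 106 108 109 102  92  88] [678. 679. 646. 640. 639. 640. 634. 548. 547. 544. 542. 539. 540. 539. 538. 614. 612. 611. 609. 605. 605. 603.]
159
256
```

```bash
python3 - <<'E'
from h import *
s=dict(np.load("/tmp/side1.npz"))
print("socket side",ray(s,274.3,301,2,90))
for u,v in((271.2,272),(271.6,276)): print("post side @x548.8",ray(s,u,v,0,548.8))
w=cloud(s);
for r in(270,272,274): print(np.nanmean(w[r,269:275],0))
t=dict(np.load("/tmp/top1.npz"));w=cloud(t);z=w[...,2]
m=(abs(z-90)<5)&(w[...,0]>515)&(w[...,0]<590)&(w[...,1]>150)&(w[...,1]<255)
v,u=np.nonzero(m);print(u.min(),u.max(),v.min(),v.max(),cv2.minAreaRect(w[m][:,:2].astype(np.float32)))
m=(z>150)&(z<260)&(w[...,0]>520)&(w[...,0]<580)&(w[...,1]>100)&(w[...,1]<300);p=w[m];print(p.shape,p.min(0),p.max(0))
E
```

```text
socket side [547.0463788  210.76509039  90.        ]
post side @x548.8 [548.8        208.39252492 201.47771869]
post side @x548.8 [548.8        208.57326592 186.5454636 ]
[540.86290227 214.46495625 219.25346637]
[541.10862228 214.99535854 212.18052276]
[541.87492106 215.02946207 204.28116554]
201 220 224 248 ((556.576171875, 207.58135986328125), (59.6580924987793, 47.16996383666992), 1.962020754814148)
(77, 3) [535.2992532  147.79648454 170.47937113] [559.13054744 212.90511798 259.42703654]
```

```bash
cat >> h.py <<'E'
def st(l):
    o=bot.observe();print(l,round(o["clock"],1),np.round(o["position"],1),"F",np.round(o["wrist_force"],1),"T",np.round(o["torque"],2),"w",round(o["gripper_width"],1),"g",round(o["grasp_force"],1));return o
E
python3 - <<'E'
from h import *
x,y,th=428.2,-270.4,95.
bot.movel(np.array([x,y,250.]),R(th,-1),speed=170);st("over")
bot.movel(np.array([x,y,186.]),speed=100);bot.wait(.2);st("186")
for n in("top","side"):
    s=snapshot(n);save(s,n+"2.png");np.savez(f"/tmp/{n}2.npz",**s)
a=cv2.imread("pics/side2.png")[120:300,320:520];b=cv2.imread("pics/top2.png")[190:330,330:470]
cv2.imwrite("pics/c2.png",np.hstack([cv2.resize(a,(440,400)),cv2.resize(b,(360,400))[:, :360]]))
E
```

```text
over 11.5 [ 428.4 -270.1  250. ] F [ 0.2  0.8 -5.4] T [-0.01  0.05 -0.02] w 10.8 g 78.7
186 12.4 [ 428.5 -270.5  186.8] F [-0.3  1.1 -5.1] T [-0.01 -0.   -0.02] w 10.1 g 78.7
```

View pics/c2.png

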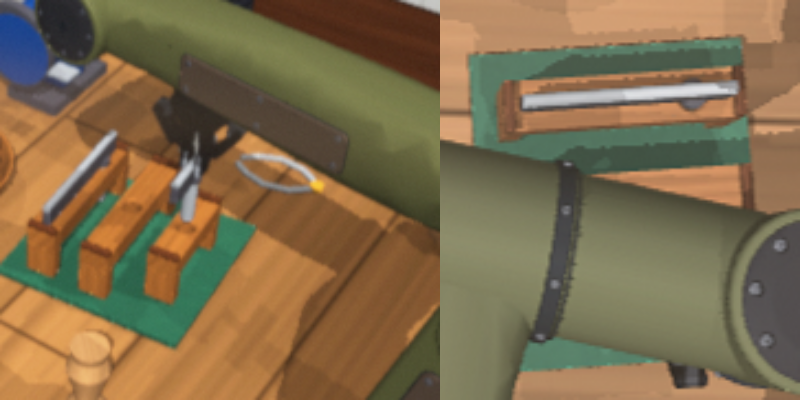

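The side view shows the post at crop (187,205) straight above the short saddle's hole at (187,228). I lower it with force guarding.

```bash
python3 - <<'E'
from h import *
x,y=428.2,-270.4
z=186;ok=True
while z>101:
    z-= 5 if z>106 else 1
    bot.movel(np.array([x,y,float(z)]),speed=45 if z>=106 else 15)
    o=bot.observe();F=o["wrist_force"]
    if F[2]>3 or np.hypot(F[0],F[1])>8: print("stop");break
st(f"z{z}")
E
```

```text
z101 17.9 [ 428.1 -270.4  100.9] F [ 0.   0.6 -4.7] T [ 0.04 -0.02  0.02] w 10.7 g 78.7
```

```bash
python3 - <<'E'
from h import *
x,y=428.2,-270.4
z=101.
while z>95:
    z-=.5;bot.movel(np.array([x,y,z]),speed=10)
    F=bot.observe()["wrist_force"]
    if F[2]>1 or np.hypot(F[0],F[1])>8: print("stop");break
st(f"z{z}")
bot.move_gripper(20);bot.wait(.2);st("open20")
bot.move_gripper(45);bot.wait(.3);st("open")
bot.movel(np.array([x,y,160.]),speed=100)
bot.movel(np.array([x,y,300.]),speed=250)
g=OFFB-13*d95
bot.goto(np.array([g[0],g[1],300.]),R(95,-1));st("over off")
for n in("top","side"):
    s=snapshot(n);save(s,n+"3.png");np.savez(f"/tmp/{n}3.npz",**s)
a=cv2.imread("pics/side3.png")[120:300,320:520]
cv2.imwrite("pics/c3.png",np.hstack([cv2.resize(a,(400,360)),cv2.resize(cv2.imread("pics/top3.png")[200:330,330:470],(388,360))]))
E
```

```text
stop
z99.5 18.7 [ 428.3 -270.5  100.6] F [-3.6  4.2  4.7] T [1.32 1.33 0.01] w 10.1 g 80.1
open20 19.1 [ 428.2 -270.5   99.4] F [-0.2  0.1 -0.2] T [0.04 0.04 0.01] w 19.9 g 0.0
open 19.8 [ 428.2 -270.4   99.5] F [-0.1  0.2  0.3] T [ 0.02 -0.01  0.01] w 44.9 g 0.0
over off 22.0 [ 597.3 -268.9  298.2] F [0.1 0.8 0.7] T [-0.02  0.04  0.01] w 44.9 g 0.0
```

View pics/c3.png

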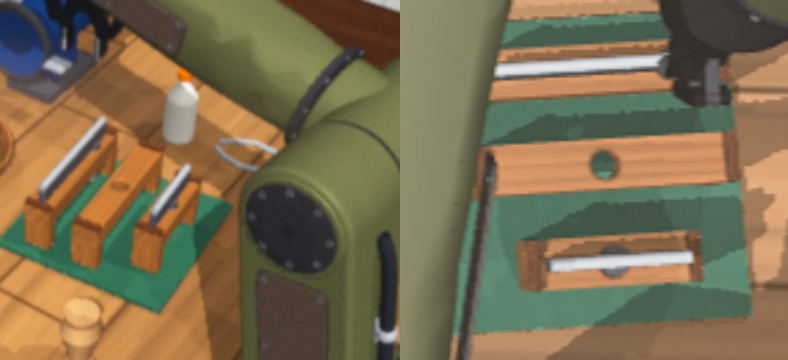

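The short rest lies between the stops at right-panel (548–692,262). I check it numerically, and the offset bar too.

```bash
python3 - <<'E'
from h import *
for n in("top","side"):
    s=dict(np.load(f"/tmp/{n}3.npz"));w=cloud(s);hsv=cv2.cvtColor(s["img"],cv2.COLOR_RGB2HSV)
    x,y,z=[w[...,i] for i in range(3)]
    for l,a,b in(("short",390,470),("off",560,640)):
        m=(x>a)&(x<b)&(y<-130)&(y>-370)&(z>112)&(z<140)&(hsv[...,1]<80)
        p=w[m];print(n,l,len(p),cv2.minAreaRect(p[:,:2].astype(np.float32)),np.percentile(p[:,2],[5,50,95]))
        o=np.argsort(p[:,1]);k=len(p)//4;print("   rod z ends",np.percentile(p[o[:k],2],75),np.percentile(p[o[-k:],2],75))
E
```

```text
top short 262 ((428.6353454589844, -270.75128173828125), (11.935271263122559, 119.51470947265625), 4.889761447906494) [119.15158178 123.81463172 127.58207154]
   rod z ends 125.45798115455398 125.52563718722642
top off 310 ((595.7545166015625, -236.86260986328125), (12.171594619750977, 150.13014221191406), 4.96358585357666) [117.20003133 123.33806018 127.26778765]
   rod z ends 124.4794120133692 125.1631953671872
side short 149 ((426.0330810546875, -269.03851318359375), (13.26657772064209, 130.28427124023438), 4.734262466430664) [114.52663736 124.52350351 129.72183002]
   rod z ends 127.81726392434852 125.63449167452688
side off 237 ((596.196044921875, -253.97080993652344), (17.120628356933594, 202.9384765625), 4.564545154571533) [113.66181326 123.79298049 130.04607471]
   rod z ends 126.40720167560907 126.08880067575184
```

Short rest is home at (428.6,-270.8), level and aligned. Now the offset rest.

```bash
python3 - <<'E'
from h import *
g=OFFB+[.6,-.4]-13*d95;x,y=g
bot.movel(np.array([x,y,160.]),R(95,-1),speed=200)
bot.movel(np.array([x,y,96.]),speed=60);st("down")
bot.move_gripper(0,110);bot.wait(.3);st("grip")
bot.movel(np.array([x,y,102.]),speed=15);bot.wait(.2);o=st("l5")
bot.movel(np.array([x,y,185.]),speed=50);st("up")
bot.movel(np.array([x,y,240.]),speed=120);bot.wait(.2);st("up")
for n in("top","side"):
    s=snapshot(n);save(s,n+"4.png");np.savez(f"/tmp/{n}4.npz",**s)
a=cv2.imread("pics/side4.png")[60:260,300:500]
cv2.imwrite("pics/c4.png",np.hstack([cv2.resize(a,(400,400)),cv2.resize(cv2.imread("pics/top4.png")[180:320,330:470],(400,400))]))
E
```

```text
down 24.2 [ 598.3 -269.4   96.6] F [-0.2 -0.9  0.8] T [ 0.05 -0.03  0.02] w 45.3 g 0.0
grip 24.9 [ 598.5 -269.4   96.7] F [1.8 1.7 4.7] T [ 0.28 -0.55 -0.01] w 10.1 g 108.4
l5 25.6 [ 597.8 -269.3  101.7] F [-0.4 -0.5 -6.7] T [-0.01 -0.04 -0.02] w 10.2 g 107.3
up 27.4 [ 597.9 -269.3  184.6] F [-0.6  0.4 -7.3] T [-0.01 -0.04 -0.06] w 9.9 g 107.3
up 28.2 [ 597.7 -269.2  238.6] F [-0.4  0.4 -7. ] T [ 0.01 -0.01 -0.03] w 9.7 g 107.3
```

View pics/c4.png

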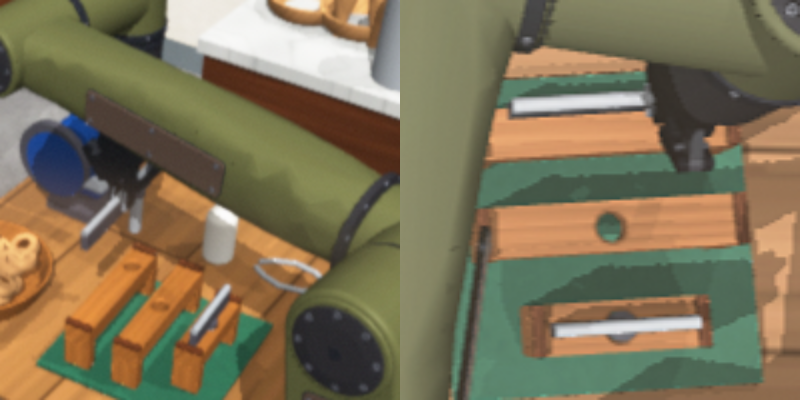

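The offset rest is level, with near-zero moment at the wrist; all saddles except the short one are empty. I carry it to the banjo.

```bash
python3 - <<'E'
from h import *
x,y=547.4,260.8
bot.movel(np.array([x,y,240.]),R(91.4,-1),speed=130);bot.wait(.3);st("over")
bot.movel(np.array([x,y,200.]),speed=50);bot.wait(.5);st("hold")
for n in("top","side"):
    s=snapshot(n);save(s,n+"5.png");np.savez(f"/tmp/{n}5.npz",**s)
a=cv2.imread("pics/side5.png")[210:360,160:360]
cv2.imwrite("pics/c5.png",cv2.resize(a,(800,600),interpolation=cv2.INTER_CUBIC))
E
```

```text
over 32.9 [547.4 260.8 240. ] F [-0.2 -0.5 -6.8] T [-0.02 -0.01  0.01] w 10.2 g 107.3
hold 34.3 [547.4 260.8 200. ] F [ 0.2 -0.6 -6. ] T [-0.   -0.    0.04] w 10.1 g 107.3
```

View pics/c5.png

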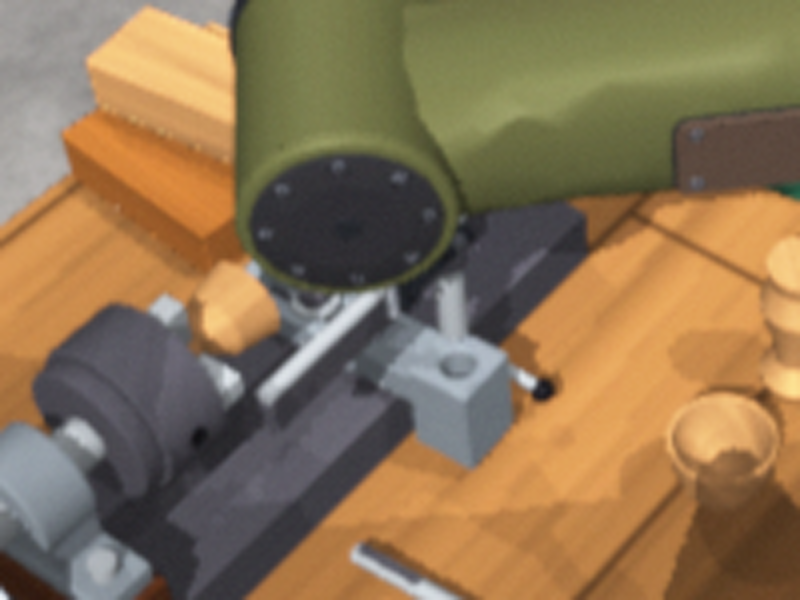

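The long end points to the chuck, and the post foot is at crop (454,~333) just above the socket at (460,363). I compare the two rays.

```bash
python3 - <<'E'
from h import *
s=dict(np.load("/tmp/side5.npz"));g=cv2.cvtColor(s["img"],cv2.COLOR_RGB2GRAY);np.set_printoptions(linewidth=200)
print(g[282:298,264:284])
print("socket",ray(s,274.3,301,2,90))
for v in(284,288): 
    r=g[v,264:284].astype(int);
    print("post@x548.7",[ray(s,u,v,0,548.7).round(1) for u in(272.5,273,273.5)])
print("foot z123",[ray(s,273.2,v,2,123).round(1) for v in(292,293,294)])
t=dict(np.load("/tmp/top5.npz"));w=cloud(t);hsv=cv2.cvtColor(t["img"],cv2.COLOR_RGB2HSV)
m=(w[...,0]>525)&(w[...,0]<575)&(w[...,1]>120)&(w[...,1]<420)&(w[...,2]>210)&(w[...,2]<240)&(hsv[...,1]<80)
print(m.sum()); 
if m.sum()>20:print(cv2.minAreaRect(w[m][:,:2].astype(np.float32)),np.percentile(w[m][:,2],[5,50,95]),w[m][:,1].min(),w[m][:,1].max())
m=(abs(w[...,2]-90)<5)&(w[...,0]>515)&(w[...,0]<580)&(w[...,1]>170)&(w[...,1]<245);print(cv2.minAreaRect(w[m][:,:2].astype(np.float32)) if m.sum() else 0)
E
```

```text
[[ 35  50  71  87  90 102 131 174 179 176 161 135  85  71  69  69  68  68  68  69]
 [ 37  58  89  93  92 126 145 173 181 175 163 136  90  70  73  68  69  71  68  68]
 [ 44  61  82  81  88 130 160 177 180 175 162 137  96  78  88  81  71  69  69  67]
 [ 50  65  69  70  79 116 163 176 179 176 163 141 106  94  98  83  72  71  70  65]
 [ 58  69  68  69  79 115 162 175 179 177 164 142 117 105  93  74  69  71  66  56]
 [ 65  69  67  69  78 116 160 175 180 175 166 147 119 106  94  73  69  63  56  49]
 [ 68  69  69  69  79 112 157 174 177 179 167 147 121 100  84  70  64  56  49  49]
 [ 72  68  68  68  73 107 153 170 179 176 167 149 123  94  73  62  56  49  49  48]
 [ 97  82  73  70  74 104 153 170 179 177 170 149 123  87  68  58  51  51  48  47]
 [116 107 104  98  84 102 149 168 178 176 170 152 121  78  58  50  47  48  48  49]
 [122 132 152 147 133 118 145 167 178 176 170 153 125  73  53  48  49  50  49  49]
 [133 157 174 174 169 154 158 169 175 176 169 156 138  95  72  61  51  49  49  48]
 [157 173 177 177 176 177 175 173 174 182 168 157 163 149 138 112  76  60  53  46]
 [170 176 175 175 179
[... 166 characters left out ...]
 175 182 185 184 181 184 187 186 186 183 186 184 181 175 161]]
socket [547.0463788  210.76509039  90.        ]
post@x548.7 [array([548.7, 208.7, 155.8]), array([548.7, 206.9, 154.1]), array([548.7, 205. , 152.5])]
post@x548.7 [array([548.7, 210.3, 141.5]), array([548.7, 208.5, 139.8]), array([548.7, 206.7, 138.1])]
foot z123 [array([549.7, 208.4, 123. ]), array([547.5, 211.1, 123. ]), array([545.2, 213.7, 123. ])]
256
((545.088623046875, 213.3260040283203), (81.23703002929688, 34.571441650390625), 88.44126892089844) [211.28903236 225.84640346 230.115344  ] 172.7273557523158 254.39970826160814
((550.2333374023438, 207.54974365234375), (47.3391227722168, 47.28266143798828), 2.3929226398468018)
```

```bash
python3 - <<'E'
from h import *
bot.movel(np.array([548.1,260.4,198.]),speed=20);bot.wait(.8);st("final")
print(bot.sign_off())
E
```

```text
final 35.5 [548.1 260.4 198. ] F [-0.5 -0.7 -7.2] T [ 0.01 -0.01 -0.06] w 9.9 g 107.3
the job is handed in; nothing more can be done
None
```

I handed the job in at about 35.5 s: the short rest is home in its saddle and released, and the offset rest is held level by its balance point, its post centred about 31 mm above the socket by my measurements; the judge's verdict was not shown.

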